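# Click the spice carousel round to the open jar

### The arm

A 6-joint arm with a two-finger parallel gripper is mounted at the origin on the work surface. World frame = base frame: x ahead of the robot, y to its left, z up, the work surface at z = 0. Lengths are in m, angles in rad, forces in N, time in s.
With the tool pointing down it reaches from about 0.375 to 0.925 m from the base axis. Payload 5.7 kg.
Tool frame: the origin (TCP) lies at the very end of the fingers, on their centre line; the grasp point (between the pads) lies 19 mm behind it; z points along the fingers, y is the direction in which the jaws open and shut (so a half turn about z gives the same grasp; the last joint's range is limited). The gripper opens to 88 mm and grips with 3 to 60 N. Pads are 20 mm wide; open, the fingers measure 115 mm over their backs; the gripper's body (75 mm by 178 mm) begins 61 mm behind the grasp point.
Start: joints at [-1.413, 0.359, 1.51, -0, 1.272, -0.115], TCP at [0.162, -0.578, 0.223] pointing down, gripper open.
Joint ranges: [-2.97, 2.97], [-1.01, 2.36], [0.21, 2.38], [-0.96, 4.11], [0.2, 2.71], [-2.98, 2.98]. Speed limits (rad/s): [2.39, 2.39, 3.14, 3.14, 3.14, 3.14].

### API

Orientations are given as a unit quaternion [x, y, z, w].
In Python, from rig import ctrl, viewer gives the robot as it stands.
- The arm moves only by the tool apply_moves, never from a script. Its arguments are lists of equal length, an entry for each row: "xyz": the shift along the tool's x, y, z in m, a list of three; "spin": the turn about the tool's z in rad; "hand": the closure, from 0 (fully open) to 1 (shut). In form: {"xyz": [[tx, ty, tz], ...], "spin": [spin, ...], "hand": [hand, ...]}. A call has 1 to 20 rows; each row is the pose to reach, as a shift and turn from the pose commanded when the call began, along the tool's axes at that moment; what a row does not reach only later rows make up. A row lasts 1/8 s, in which the tool goes at most 62.5 mm and 10.7 degrees, less where a joint would pass 70% of its speed; a pose out of reach is approached as far as the arm can. A call with a gripper value outside its range is refused whole. The fingers move at their own pace and stop on an object; the grip force is fixed at half the most. Time passes only in rows, so rows that repeat a pose let the fingers close. It gives the time, the measured TCP pose, the force and the opening at its end, in the units of the state.
- ctrl.get_state(): the state, without advancing time (a new reading comes with each control period).
- viewer.get_image(name): name is "side" or "top"; returns the picture (384x512x3 uint8, red, green, blue); there is no depth.
- viewer.camera_info(name): a dict with "fovy" (degrees; the focal length in pixels is half the picture's height over the tangent of half this angle, whatever the lens; pixels are square), "cx", "cy" (the principal point, pixels), "position" and "attitude" of the camera in the world. Camera axes: x right, y down, z forward; pixel columns grow to the right and rows downward; lengths in m; the calibration is good to about 2 mm. A picture is of the moment at which its call begins. camera_info takes no time and is no camera call.
- ctrl.sign_off(): hands the job in, once; it reports no verdict.
The state is a dict: "t": time; "joint_pos": joint angles; "qvel": joint speeds; "tau": joint torques, N m; "eef_pos": TCP position; "orientation": TCP orientation; "force": force on the tool from outside, world axes, zero at the start; "torque": the same for the moment, N m; "opening": opening from 0.0 (shut) to 1.0 (fully open).
Only numpy, scipy, OpenCV 4.12 (cv2) and the standard library are available. Lean on these libraries where they do the work, as an engineer would, in place of code of your own. Each camera call takes 0.05 s, during which the arm holds its last target. There are 200 camera calls.

### The job

One jar on the spice carousel has no lid and is to be filled next. Using only a fingertip, gently push the carousel round, counting its clicks and without flinging it, until the open jar has clicked into place at the front, by the little spill ledge that sticks out of the base. Do not pinch or lift anything: all the jars stay in their wells, the carousel stays standing where it is, and the cup, the pan lid and the spoon are left alone.

Things in the scene. Friction and masses are not known exactly. Their poses are not given: they have to be found in the camera images.
- carousel: white plastic spice carousel, about 1.5 kg with its jars, loose on the lower glass shelf (80 mm above the work surface). Round base 200 mm across; origin at the centre of its underside, z up along the turning axis. Its own -x side is the front: there a flat spill ledge with a low lip, 76 mm wide, reaches out to 152 mm from the axis. Pushed hard or struck faster than about 0.1 m/s at its handle it may slide or tip
- tray (a point): centre of the carousel's turning tray, on the axis, at the tray floor 30 mm above the carousel's origin; turns with the tray. Tray 216 mm across, with eight round wells on a circle of radius 78 mm, one every 45 degrees, each with a wall 24 mm high and one jar. In every click one well is exactly at the front
- turntable (a joint): angle of the tray on its base in rad, positive anticlockwise seen from above, unlimited, 0 at the start. A click (spring detent) every 45 degrees: leaving one takes about 0.1 N m (2 to 3 N sideways at 45 mm from the axis); some 10 degrees beyond halfway the spring takes over and snaps the tray forward into the next click, ahead of the finger, where it stays
- handle_mid (a point): centre of the white bar handle above the tray, on the turning axis, 128 mm above the carousel's origin. The level bar is 120 mm long along this point's x axis, 16 mm thick, 30 mm high (113 to 143 mm above the origin), clear of all jars (tops at most 97 mm), and turns with the tray; at joint 0 it lies along the carousel's x axis
- front_place (a point): the front place: at tray floor level, 78 mm from the axis on the base's front (-x) side, beside the ledge, where the front well stands in every click; it does not turn with the tray
- open_jar: the open jar: small empty clear glass jar without a lid, 42 mm across, 62 mm high with an open mouth 37 mm across, about 50 g, standing loose (2 mm play) in one of the seven wells that are not at the front; origin at the centre of its underside
- lidded_jar1: empty glass jar with a flat steel screw lid, 42 mm across, 67 mm high, about 55 g, standing loose in one of the wells; origin at the centre of its underside
- lidded_jar2: empty glass jar with a flat steel screw lid, 42 mm across, 67 mm high, about 55 g, standing loose in one of the wells; origin at the centre of its underside
- lidded_jar3: empty glass jar with a flat steel screw lid, 42 mm across, 67 mm high, about 55 g, standing loose in one of the wells; origin at the centre of its underside
- lidded_jar4: empty glass jar with a flat steel screw lid, 42 mm across, 67 mm high, about 55 g, standing loose in one of the wells; origin at the centre of its underside
- lidded_jar5: empty glass jar with a flat steel screw lid, 42 mm across, 67 mm high, about 55 g, standing loose in one of the wells; origin at the centre of its underside
- lidded_jar6: empty glass jar with a flat steel screw lid, 42 mm across, 67 mm high, about 55 g, standing loose in one of the wells; origin at the centre of its underside
- lidded_jar7: empty glass jar with a flat steel screw lid, 42 mm across, 67 mm high, about 55 g, standing loose in one of the wells; origin at the centre of its underside
- cup: bystander: green plastic cup, 76 mm across the rim, 95 mm high, upright on the lower glass shelf to one side of the carousel; origin at the centre of its underside
- pan_lid: bystander: stainless steel saucepan lid, 160 mm across, with a black knob (50 mm high over all), lying on the lower glass shelf to one side of the carousel; origin at the centre of its underside
- spoon: bystander: yellow silicone spoon, 250 mm long, lying on the counter between the robot and the shelf; origin under its middle, x along its length

How it is judged:
At the end, for the whole second after the job is handed in: the open jar stands upright in its well at the front place within 11 mm, the tray at rest in its click, every jar in its well (less than 8 mm above the tray floor), the carousel standing flat within 30 mm of where it stood (horizontal distance between open_jar and front_place below 0.011 m and z of each of lidded_jar1, lidded_jar2, lidded_jar3, lidded_jar4, lidded_jar5, lidded_jar6, lidded_jar7, open_jar in the frame of carousel below 0.038 m and angle between open_jar's own z axis and vertical below 0.2 rad and angle between carousel's own z axis and vertical below 0.03 rad and distance of carousel from where it was at the start of the episode below 0.03 m and velocity of joint turntable between -0.05 and 0.05 rad/s); the robot touches nothing.
It fails at once if a jar is lifted or tipped out of its well, or the open jar is tipped (z of any of lidded_jar1, lidded_jar2, lidded_jar3, lidded_jar4, lidded_jar5, lidded_jar6, lidded_jar7, open_jar in the frame of carousel above 0.042 m or angle between any of lidded_jar1, lidded_jar2, lidded_jar3, lidded_jar4, lidded_jar5, lidded_jar6, lidded_jar7, open_jar's own z axis and vertical above 0.35 rad).
It fails at once if the carousel is lifted, tipped, or shoved more than 40 mm (distance of carousel from where it was at the start of the episode above 0.04 m or angle between carousel's own z axis and vertical above 0.12 rad).
It fails at once if the carousel or a jar is pinched or pushed roughly (more than 25 N of finger contact), or the carousel is pushed with the arm or the hand's body (contact force between the fingers and carousel above 25 N or contact force between the fingers and open_jar above 25 N or contact force between the fingers and lidded_jar1 above 25 N or contact force between the fingers and lidded_jar2 above 25 N or contact force between the fingers and lidded_jar3 above 25 N or contact force between the fingers and lidded_jar4 above 25 N or contact force between the fingers and lidded_jar5 above 25 N or contact force between the fingers and lidded_jar6 above 25 N or contact force between the fingers and lidded_jar7 above 25 N or contact force between the arm and carousel above 3 N).
It fails at once if the tray is flung round instead of clicked (faster than 9 rad/s) (velocity of joint turntable above 9 rad/s or velocity of joint turntable below -9 rad/s).
It fails at once if the cup, pan lid or spoon is moved more than 25 mm (distance of any of cup, pan_lid, spoon from where it was at the start of the episode above 0.025 m).
It also fails if it takes over 48 s, if anything falls off the work surface, if the arm or the gripper's body presses on something with over 40 N, if the wrist force passes 120 N, or if a joint passes its speed limit or range.

## Working session

There is one attempt and no reset: what is moved stays moved. The work goes in short steps, Python scripts to look and compute and a tool call to move; the robot and the scene stay as the last step left them, time stands still between calls to the robot, and variables do not carry over. Pictures are saved under pics/ and viewed, about 8 in all and at most 12, crops included, and the job is handed in when it is done.

Besides the shell and the picture viewer there is one more tool, called after ">>>" as name(argument=value, ...) on one line, values as JSON. apply_moves: Moves the arm, as the interface text tells. Its arguments: {"type":"object","properties":{"xyz":{"type":"array","items":{"type":"array","items":{"type":"number"}}},"spin":{"type":"array","items":{"type":"number"}},"hand":{"type":"array","items":{"type":"number"}}},"required":["xyz","spin","hand"]}

```bash
mkdir -p pics
python3 - <<'E'
from rig import ctrl, viewer
import cv2
for n in("top","side"):
    i=viewer.get_image(n); cv2.imwrite(f"pics/{n}0.png",i[:,:,::-1]); print(n,viewer.camera_info(n))
print(ctrl.get_state())
E
```

```text
top {'fovy': 44.16996150165373, 'cx': 258.3753665084984, 'cy': 190.56642600482098, 'position': array([ 0.3695234 , -0.00497452,  1.43764076]), 'attitude': array([ 0.71132673, -0.70057511,  0.03048786, -0.0477419 ])}
side {'fovy': 49.33041472820294, 'cx': 259.13989614102223, 'cy': 194.05240747982947, 'position': array([0.41880306, 0.73718053, 0.9239099 ]), 'attitude': array([-0.06939331,  0.92632188, -0.3687337 ,  0.03387935])}
{'t': 0.1, 'joint_pos': array([-1.41309942e+00,  3.59406403e-01,  1.51132015e+00, -1.22814326e-05,
        1.27251717e+00, -1.15111703e-01]), 'qvel': array([-0.00044321, -0.0007822 , -0.00396479, -0.00110235, -0.00048714,
       -0.00057346]), 'tau': array([ 4.38048983e-04, -5.16356993e+01, -2.71406472e+01,  6.76903850e-02,
        2.76626955e-02, -1.24801306e-05]), 'eef_pos': array([ 0.16154448, -0.57719099,  0.22191103]), 'orientation': array([ 9.90710765e-01,  1.35983452e-01, -2.34431865e-05, -8.25222146e-04]), 'force': array([ 0.4447136 , -0.49034292, -0.70044121]), 'torque': array([ 0.05908783,  0.00066782, -0.02365002]), 'opening': 0.9999733350583658}
```

View pics/top0.png

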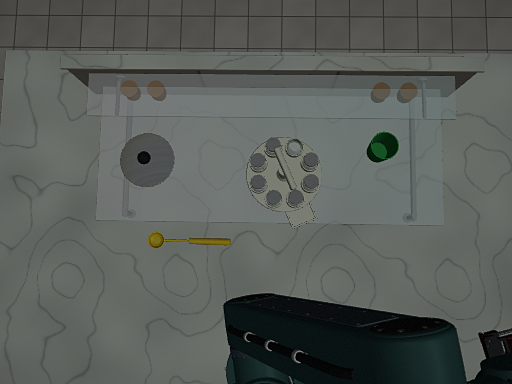

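View pics/side0.png

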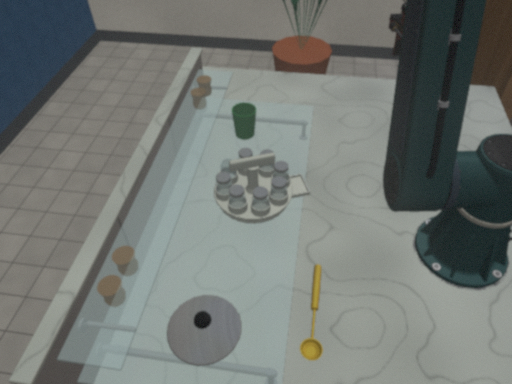

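```bash
cat > h.py <<'E'
import numpy as np, cv2
from scipy.spatial.transform import Rotation as R
from rig import ctrl, viewer
def ray(n,u,v):
    c=viewer.camera_info(n); f=192/np.tan(np.radians(c['fovy']/2))
    d=R.from_quat(c['attitude']).apply([(u-c['cx'])/f,(v-c['cy'])/f,1]); return np.array(c['position']),d
def onz(n,u,v,z):
    p,d=ray(n,u,v); return p+d*(z-p[2])/d[2]
def proj(n,P):
    c=viewer.camera_info(n); f=192/np.tan(np.radians(c['fovy']/2))
    q=R.from_quat(c['attitude']).inv().apply(np.array(P)-c['position']); return np.c_[q[...,0]/q[...,2]*f+c['cx'],q[...,1]/q[...,2]*f+c['cy']] if q.ndim>1 else q[:2]/q[2]*f+[c['cx'],c['cy']]
def crops(tag):
    a=viewer.get_image("top")[:,:,::-1][130:235,235:335]; b=viewer.get_image("side")[:,:,::-1][140:230,200:320]
    a=cv2.resize(a,(400,420),interpolation=3); b=cv2.resize(b,(400,300),interpolation=3)
    b=np.vstack([b,np.zeros((120,400,3),np.uint8)])
    cv2.imwrite(f"pics/{tag}.png",cv2.convertScaleAbs(np.hstack([a,b]),alpha=1.3))
E
python3 - <<'E'
from h import *
crops("c1")
i=viewer.get_image("top")
for nm,u,v,z in [("bottle",380,92,.3),("knob",144,158,.13),("cup",383,147,.17),("shelf edge",270,222,.08)]: print(nm,onz("top",u,v,z).round(3))
E
```

```text
bottle [ 0.744 -0.272  0.3  ]
knob [0.603 0.352 0.13 ]
cup [ 0.634 -0.308  0.17 ]
shelf edge [ 0.43  -0.005  0.08 ]
```

View pics/c1.png

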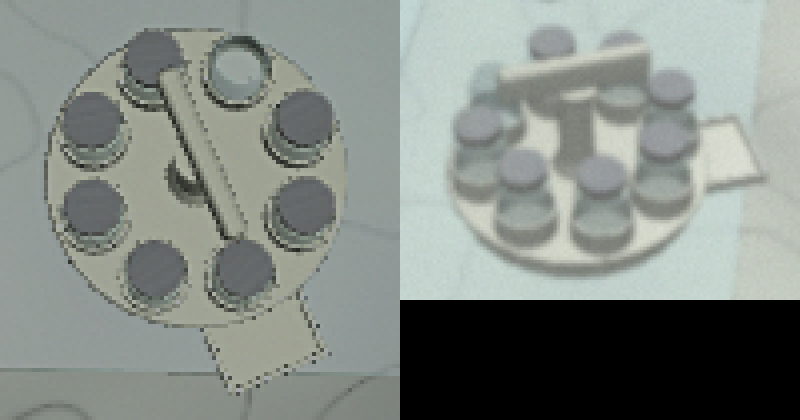

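Run:
```python
from h import *
def tri(a,b):
    p,d=ray("top",*a);q,e=ray("side",*b)
    s=np.linalg.lstsq(np.c_[d,-e],q-p,rcond=None)[0]; return (p+s[0]*d).round(3),(q+s[1]*e).round(3)
for a,b in [((407,92),(204,80)),((380,92),(197,95)),((156,90),(123,255)),((130,90),(110,285))]: print("bottle",tri(a,b))
for z in(.25,.3,.35,.4): print("shelf edge",z,onz("top",270,118,z).round(3))
c=lambda x,y:(235+x/4-.4,130+y/4-.4)
print("tray c",onz("top",*c(196,176),.11).round(3))
a=onz("top",*c(172,72),.223);b=onz("top",*c(234,236),.223);m=(a+b)/2
print("handle",a.round(3),b.round(3),m.round(3),np.linalg.norm(a-b),np.degrees(np.arctan2(*(b-a)[1::-1])))
j=[(245,268),(303,208),(303,118),(240,72),(152,55),(92,118),(92,208),(157,268)]
for p in j:
    P=onz("top",*c(*p),.11+.067 if p!=(240,72) else .172); print(P.round(3),np.degrees(np.arctan2(*(P-m)[1::-1])).round(1))
print("ledge",(L:=onz("top",*c(272,362),.09)).round(3),np.degrees(np.arctan2(*(L-m)[1::-1])))
print(proj("side",np.array([m,a,b])).round(1))
```

```text
bottle (array([ 0.766, -0.356,  0.237]), array([ 0.767, -0.356,  0.237]))
bottle (array([ 0.768, -0.289,  0.226]), array([ 0.773, -0.288,  0.227]))
bottle (array([0.765, 0.299, 0.236]), array([0.77 , 0.3  , 0.238]))
bottle (array([0.765, 0.368, 0.236]), array([0.768, 0.369, 0.238]))
shelf edge 0.25 [ 0.689 -0.002  0.25 ]
shelf edge 0.3 [ 0.676 -0.002  0.3  ]
shelf edge 0.35 [ 0.662 -0.002  0.35 ]
shelf edge 0.4 [ 0.649 -0.002  0.4  ]
tray c [ 0.566 -0.042  0.11 ]
handle [ 0.618 -0.022  0.223] [ 0.511 -0.064  0.223] [ 0.564 -0.043  0.223] 0.1147260040869516 -158.9231970507411
[ 0.495 -0.073  0.177] -156.4
[ 0.536 -0.112  0.177] -112.6
[ 0.597 -0.112  0.177] -64.7
[ 0.629 -0.069  0.172] -22.1
[ 0.639 -0.009  0.177] 24.3
[0.595 0.031 0.177] 67.3
[0.534 0.029 0.177] 112.8
[ 0.494 -0.015  0.177] 158.0
ledge [ 0.436 -0.098  0.09 ] -156.79982163625462
[[252.9 157. ]
 [230.5 160.4]
 [275.  153.6]]
```

```bash
cat >> h.py <<'E'
C=np.array([.565,-.042]); TH0=-157.5
def fing(adv,gap=0,r=.045,hx=.010,hy=.0135):
    th=np.radians(TH0-adv); u=np.array([np.cos(th),np.sin(th)]); t=np.array([np.sin(th),-np.cos(th)])
    k=np.clip(t*3,-1,1)*[hx,hy]
    return C+r*u-(.008+gap)*t-k
E
python3 - <<'E'
from h import *
s=ctrl.get_state(); Rt=R.from_quat(s['orientation']); print(Rt.as_matrix().round(3))
g=np.r_[fing(0,.03),.27]; print(g, "tool shift",Rt.inv().apply(g-s['eef_pos']).round(4))
for a in range(-20,131,5): print(a,fing(a).round(4))
E
```

```text
[[ 0.963  0.269 -0.   ]
 [ 0.269 -0.963  0.001]
 [ 0.    -0.001 -1.   ]]
[ 0.54796739 -0.10782818  0.27      ] tool shift [ 0.4986 -0.3483 -0.0474]
-20 [ 0.5472 -0.0918]
-15 [ 0.5442 -0.0892]
-10 [ 0.5413 -0.0864]
-5 [ 0.5388 -0.0834]
0 [ 0.5365 -0.0801]
5 [ 0.5335 -0.0767]
10 [ 0.5293 -0.0731]
15 [ 0.5253 -0.0693]
20 [ 0.5217 -0.0655]
25 [ 0.5184 -0.0615]
30 [ 0.5154 -0.0576]
35 [ 0.5128 -0.0536]
40 [ 0.5107 -0.0496]
45 [ 0.5104 -0.0457]
50 [ 0.5114 -0.0418]
55 [ 0.5127 -0.0381]
60 [ 0.5144 -0.0345]
65 [ 0.5164 -0.031 ]
70 [ 0.5187 -0.0277]
75 [ 0.5213 -0.0247]
80 [ 0.5241 -0.0218]
85 [ 0.5271 -0.0193]
90 [ 0.5304 -0.017 ]
95 [ 0.5338 -0.0137]
100 [ 0.5374 -0.0086]
105 [ 0.5412 -0.0037]
110 [0.545  0.0008]
115 [0.549  0.0051]
120 [0.5529 0.0089]
125 [0.5569 0.0124]
130 [0.5609 0.0155]
```

>>> apply_moves(xyz=[[0.01,-0.007,-0.047],[0.04,-0.028,-0.047],[0.075,-0.052,-0.047],[0.11,-0.077,-0.047],[0.145,-0.101,-0.047],[0.18,-0.126,-0.047],[0.215,-0.15,-0.047],[0.25,-0.175,-0.047],[0.285,-0.199,-0.047],[0.32,-0.224,-0.047],[0.355,-0.248,-0.047],[0.39,-0.272,-0.047],[0.42,-0.293,-0.047],[0.45,-0.314,-0.047],[0.475,-0.332,-0.047],[0.49,-0.342,-0.047],[0.498,-0.348,-0.047],[0.498,-0.348,-0.047]], spin=[0,0,0.05,0.1,0.15,0.2,0.25,0.273,0.273,0.273,0.273,0.273,0.273,0.273,0.273,0.273,0.273,0.273], hand=[1,1,1,1,1,1,1,1,1,1,1,1,1,1,1,1,1,1])

```text
t: 2.5
eef_pos: [0.5474, -0.1086, 0.2695]
orientation: [1.0, 0.0, -0.0, 0.0]
force: [0.0, -0.4, 0.3]
opening: 0.006
```

>>> apply_moves(xyz=[[0,0,0.02],[0,0,0.04],[0,0,0.055],[0,0,0.067],[0,0,0.067]], spin=[0,0,0,0,0], hand=[1,1,1,1,1])

```text
t: 3.12
eef_pos: [0.5468, -0.1086, 0.2018]
orientation: [1.0, -0.0, -0.001, -0.0]
force: [1.0, 0.1, 0.0]
opening: 0.007
```

Run:
```python
from h import *
crops("c2"); s=ctrl.get_state(); print(s['eef_pos'],s['force'],proj('side',s['eef_pos']))
```

```text
[ 0.54772633 -0.1086853   0.20298798] [-0.11357723 -0.17212767 -0.13720763] [263.22022136 146.97499042]
```

View pics/c2.png

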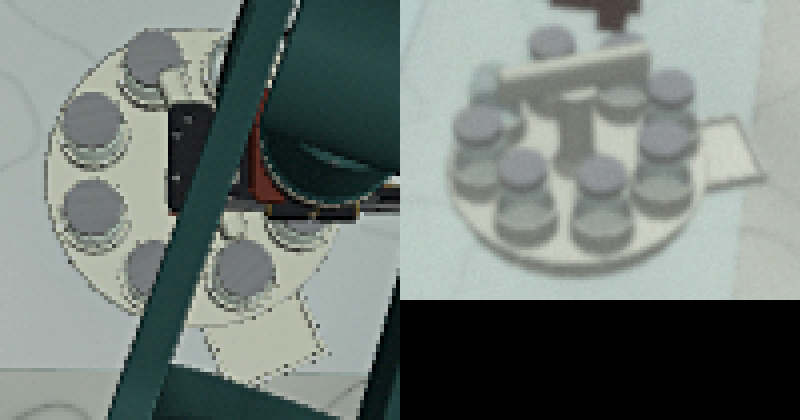

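>>> apply_moves(xyz=[[-0.002,-0.005,0],[-0.004,-0.01,0],[-0.006,-0.015,0],[-0.008,-0.02,0],[-0.01,-0.0245,0],[-0.011,-0.0285,0],[-0.014,-0.032,0],[-0.018,-0.0355,0],[-0.0225,-0.0395,0],[-0.026,-0.043,0],[-0.029,-0.047,0],[-0.032,-0.051,0],[-0.035,-0.055,0],[-0.037,-0.059,0],[-0.037,-0.059,0],[-0.037,-0.059,0]], spin=[0,0,0,0,0,0,0,0,0,0,0,0,0,0,0,0], hand=[1,1,1,1,1,1,1,1,1,1,1,1,1,1,1,1])

```text
t: 5.22
eef_pos: [0.5106, -0.0495, 0.2027]
orientation: [1.0, -0.0, 0.0, -0.0]
force: [-0.4, -1.0, 0.4]
opening: 0.003
```

Run:
```python
from h import *
crops("c3"); s=ctrl.get_state(); print(s['eef_pos'],s['force'])
```

```text
[ 0.5105858  -0.04955568  0.20266342] [-0.03416394  1.69468279 -0.40098807]
```

View pics/c3.png

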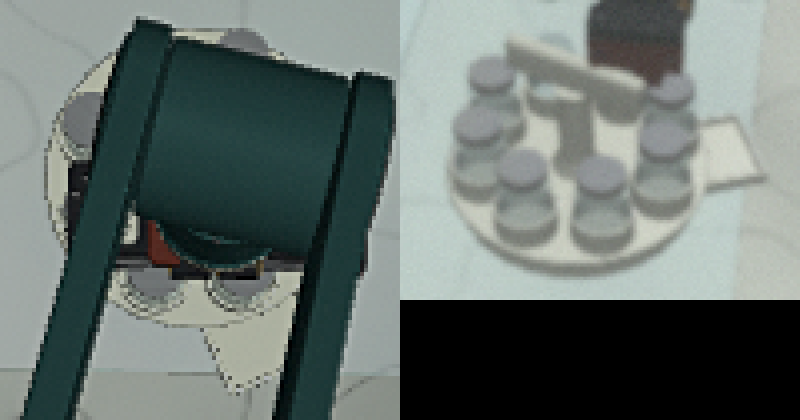

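>>> apply_moves(xyz=[[0,-0.004,0],[0.0005,-0.008,0],[0.002,-0.0115,0],[0.0035,-0.015,0],[0.0055,-0.0185,0],[0.008,-0.022,0],[0.0105,-0.025,0],[0.0135,-0.028,0],[0.0165,-0.0305,0],[0.0165,-0.0305,0],[0.0165,-0.0305,0]], spin=[0,0,0,0,0,0,0,0,0,0,0], hand=[1,1,1,1,1,1,1,1,1,1,1])

```text
t: 6.7
eef_pos: [0.5271, -0.019, 0.2027]
orientation: [1.0, -0.0, 0.0, -0.0]
force: [-0.7, -0.4, -0.3]
opening: 0.004
```

Run:
```python
from h import *
crops("c4"); s=ctrl.get_state(); print(s['eef_pos'],s['force'])
```

```text
[ 0.52697274 -0.01905345  0.2026985 ] [ 0.35193837  0.55216655 -0.67375894]
```

View pics/c4.png

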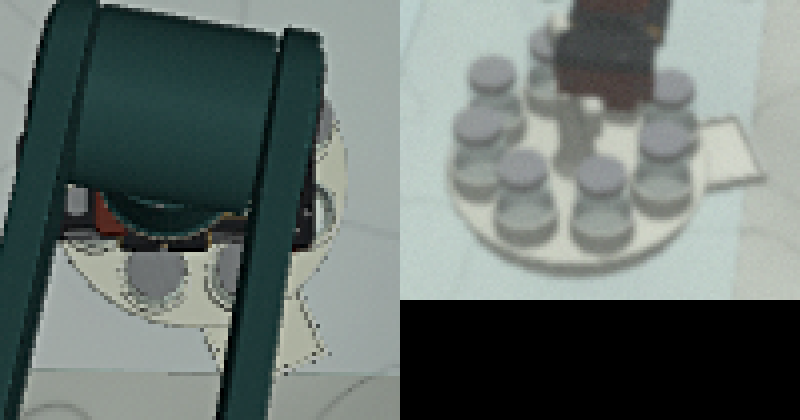

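>>> apply_moves(xyz=[[0.0035,-0.0025,0],[0.0065,-0.0055,0],[0.0105,-0.0105,0],[0.014,-0.0155,0],[0.018,-0.02,0],[0.022,-0.0245,0],[0.026,-0.028,0],[0.03,-0.0315,0],[0.032,-0.0335,0],[0.032,-0.0335,0],[0.032,-0.0335,0]], spin=[0,0,0,0,0,0,0,0,0,0,0], hand=[1,1,1,1,1,1,1,1,1,1,1])

```text
t: 8.18
eef_pos: [0.5589, 0.0145, 0.2027]
orientation: [1.0, -0.0, -0.0, -0.0]
force: [-0.4, -0.3, -0.1]
opening: 0.01
```

Run:
```python
from h import *
crops("c5"); s=ctrl.get_state(); print(s['eef_pos'],s['force'])
```

```text
[0.55887198 0.01445256 0.20268969] [-0.49310438 -0.55467275  0.12490754]
```

View pics/c5.png

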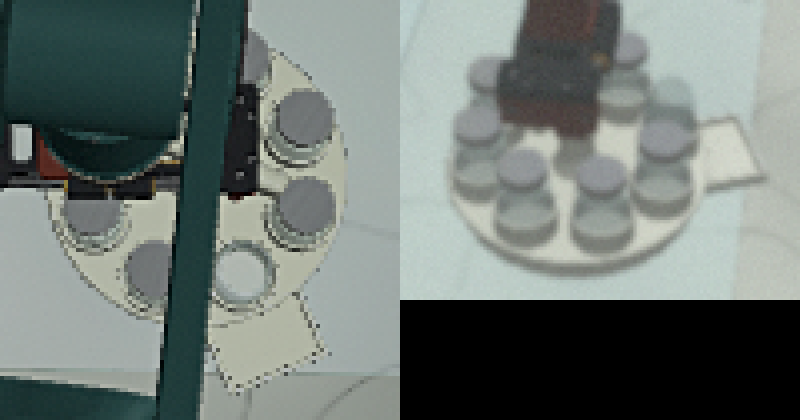

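>>> apply_moves(xyz=[[-0.005,0,0],[-0.012,0,0],[-0.02,0,0],[-0.025,0,-0.01],[-0.025,0,-0.04],[-0.025,0,-0.07],[-0.03,0,-0.1],[-0.05,0.03,-0.12],[-0.07,0.07,-0.12],[-0.09,0.11,-0.12],[-0.11,0.15,-0.12],[-0.13,0.19,-0.12],[-0.15,0.23,-0.12],[-0.16,0.27,-0.12],[-0.17,0.31,-0.12],[-0.17,0.34,-0.12],[-0.17,0.34,-0.12]], spin=[0,0,0,0,0,0,0,0,0,0,0,0,0,0,0,0,0], hand=[1,1,1,1,1,1,1,1,1,1,1,1,1,1,1,1,1])

```text
t: 10.4
eef_pos: [0.3887, -0.3272, 0.3232]
orientation: [1.0, -0.001, 0.0, 0.0]
force: [-0.3, 0.7, -0.2]
opening: 0.005
```

Run:
```python
from h import *
crops("c6"); s=ctrl.get_state(); print(s['t'],s['eef_pos'],s['force'])
```

```text
10.5 [ 0.38870965 -0.32491331  0.32292941] [-0.30957375  0.62780956 -0.47034146]
```

View pics/c6.png

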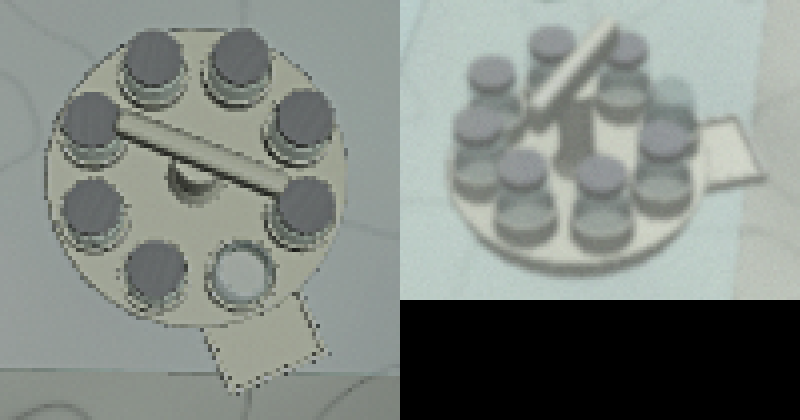

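The open jar (crop position 242,272) is at the front beside the ledge. All jars are in their wells and the carousel hasn't moved, so I'm handing in.

```bash
python3 -c "
from rig import ctrl
print(ctrl.sign_off())"
```

```text
the job is handed in; nothing more can be done
None
```

The open jar is now clicked into place at the front, beside the spill ledge, and I handed the job in at about 10.5 s. It started three wells away. I closed the gripper and used the fingertips to push the bar handle clockwise through three clicks, at about 35 mm/s. I checked the cameras after each click, then backed off and lifted clear.

- **Position:** the last pictures show the open jar upright at the front, with the handle turned by 135°. I judged this by eye and did not compute the jar's distance from the front place.
- **Jars and carousel:** all eight jars look seated in their wells, and the ledge and tray outline are where they were at the start.
- **Forces:** force readings between moves were under 2 N. I did not see the peak forces during the pushes.
- **Cup, pan lid and spoon:** my path stayed well clear of all three, but the final close-up pictures do not show them, so I did not re-measure them.

No check failed or disagreed with another.

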